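# Make up two calligraphy kits

### The job

Make up the two calligraphy kits. The long tray takes the large brush and the bar paperweight, one in each of its two slots; the short tray takes the small brush in its long slot, and the seal stone and the porcelain paste pot, both standing upright, one in each of its two small compartments. Everything must end inside its compartment, lying or standing on the tray floor and let go of; set the pot down gently, and leave the paper cup where it is.

Things in the scene. Friction and masses are not known exactly. Their poses are not given: they have to be found in the camera images.
- long_tray: Fixed long wooden kit tray, 270 x 143 mm, rims and divider 11 mm high, 5 mm thick, floor top 4 mm above the table. Origin: centre of the underside; x along the length (roughly away from the robot), z up. One divider along x at y = 0 makes two equal slots, 260 x 64 mm inside, centred at y = +36.5 and -36.5 mm. To the left or right of the stock.
- short_tray: Fixed short wooden kit tray, 210 x 155 mm, rims and dividers 11 mm high, 5 mm thick, floor top 4 mm above the table. Origin: centre of the underside; x along the length, z up. One long slot, 200 x 64 mm inside, centred at (x, y) = (0, -40.5) mm; on the +y side two small compartments, 97 (x) x 76 mm inside, centred at (+51, +34.5) and (-51, +34.5) mm. To the left or right of the stock.
- large_brush: Large writing brush lying on the table: dark brown wooden eight-sided handle 18 mm across the flats, black collar, pale tapered head (last 55 mm, at +x). 230 mm long in all, about 60 g. Origin: on its axis, midway along the length, 9 mm above what it lies on; x along the brush towards the head. Either way round in its slot will do.
- small_brush: Small writing brush lying on the table: pale wooden eight-sided handle 10 mm across the flats, black collar, pale tapered head (last 28 mm, at +x). 170 mm long in all, about 20 g. Origin: on its axis, midway along the length, 5 mm above what it lies on; x along the brush towards the head. Either way round in its slot will do.
- paperweight: Bar paperweight of dark wood, 180 x 26 x 20 mm, about 300 g, lying flat. Origin: centre of the underside; x along the bar, z up (20 mm to the top).
- seal_stone: Seal stone standing upright: reddish-brown stone block 30 x 30 mm and 45 mm high with a small rounded top, 55 mm in all, about 130 g. Origin: centre of the underside; z up, x and y square to its faces.
- paste_pot: Round white porcelain pot of seal paste with a closed flat top and a blue band, 56 mm across and 32 mm high, about 160 g. Origin: centre of the underside; z up.
- paper_cup: Bystander: brown paper cup standing beyond the stock, 74 mm across the rim, 85 mm high. Origin: centre of the underside. Leave it alone.
Not all that is in view belongs to the job. Several things have the shape of the small_brush; the one meant has the colours described above.

How it is judged (in metres and radians):
At the end, for the whole second after the job is handed in: Long tray: large brush in one slot, bar paperweight flat in the other. Short tray: small brush in the long slot, seal stone and paste pot upright (0.08 rad), one in each small compartment. Each inside its compartment, on the tray floor (3.5 mm), brushes within 18 mm of mid-slot, at rest, let go of ((((x of large_brush in the frame of long_tray between -0.018 and 0.018 m and y of large_brush in the frame of long_tray between 0.008 and 0.064 m and z of large_brush in the frame of long_tray between 0.008 and 0.0165 m) and (x of paperweight in the frame of long_tray between -0.042 and 0.042 m and y of paperweight in the frame of long_tray between -0.064 and -0.008 m and z of paperweight in the frame of long_tray between 0.001 and 0.0075 m)) or ((x of large_brush in the frame of long_tray between -0.018 and 0.018 m and y of large_brush in the frame of long_tray between -0.064 and -0.008 m and z of large_brush in the frame of long_tray between 0.008 and 0.0165 m) and (x of paperweight in the frame of long_tray between -0.042 and 0.042 m and y of paperweight in the frame of long_tray between 0.008 and 0.064 m and z of paperweight in the frame of long_tray between 0.001 and 0.0075 m))) and x of small_brush in the frame of short_tray between -0.018 and 0.018 m and y of small_brush in the frame of short_tray between -0.072 and -0.009 m and z of small_brush in the frame of short_tray between 0.006 and 0.0125 m and (((x of seal_stone in the frame of short_tray between 0.016 and 0.087 m and y of seal_stone in the frame of short_tray between 0.01 and 0.06 m and z of seal_stone in the frame of short_tray between 0.001 and 0.0075 m) and (x of paste_pot in the frame of short_tray between -0.087 and -0.016 m and y of paste_pot in the frame of short_tray between 0.01 and 0.06 m and z of paste_pot in the frame of short_tray between 0.001 and 0.0075 m)) or ((x of seal_stone in the frame of short_tray between -0.087 and -0.016 m and y of seal_stone in the frame of short_tray between 0.01 and 0.06 m and z of seal_stone in the frame of short_tray between 0.001 and 0.0075 m) and (x of paste_pot in the frame of short_tray between 0.016 and 0.087 m and y of paste_pot in the frame of short_tray between 0.01 and 0.06 m and z of paste_pot in the frame of short_tray between 0.001 and 0.0075 m))) and angle between each of large_brush, small_brush, paperweight's own x axis and vertical above 1.52 rad and angle between each of paperweight, seal_stone, paste_pot's own z axis and vertical below 0.08 rad and linear speed of each of large_brush, small_brush, paperweight, seal_stone, paste_pot below 0.02 m/s and contact force between the fingers and large_brush below 0.1 N and contact force between the fingers and small_brush below 0.1 N and contact force between the fingers and paperweight below 0.1 N and contact force between the fingers and seal_stone below 0.1 N and contact force between the fingers and paste_pot below 0.1 N); the robot touches nothing.
It fails at once if The paste pot is set down hard or dropped on a tray (over 40 N) (contact force between paste_pot and short_tray above 40 N or contact force between paste_pot and long_tray above 40 N).
It fails at once if The paper cup is disturbed (moved over 20 mm or tipped) (distance of paper_cup from where it was at the start of the episode above 0.02 m or angle between paper_cup's own z axis and vertical above 0.4 rad).
It also fails if it takes over 125 s, if anything falls off the work surface, if the arm or the gripper's body presses on something with over 40 N, if the wrist force passes 120 N, or if a joint passes its speed limit or range.

### The arm

A 6-joint arm with a two-finger parallel gripper is mounted at the origin on the work surface. World frame = base frame: x ahead of the robot, y to its left, z up, the work surface at z = 0. Lengths are in mm, angles in rad, forces in N, time in s.
With the tool pointing down it reaches from about 350 to 975 mm from the base axis. Payload 7.1 kg.
Tool frame: the origin (TCP) lies at the centre of the arm's flange, where the gripper is bolted on; the fingertips stand 182 mm ahead of it and the grasp point (between the pads) lies 163 mm ahead of it; x points along the fingers, y is the direction in which the jaws open and shut, and the axes are right-handed (so a half turn about x gives the same grasp; the last joint's range is limited). The gripper opens to 88 mm and grips with 3 to 60 N. Pads are 20 mm wide; open, the fingers measure 115 mm over their backs; the gripper's body (75 mm by 178 mm) begins 61 mm behind the grasp point.
Start: joints at [-1.366, 0.423, 1.63, -0, 1.089, -0.019], TCP at [138.73, -609.393, 404.675] pointing down, gripper open.
Joint ranges: [-3, 3], [-0.9, 2.11], [0.09, 2.58], [-1.31, 4.45], [0.11, 2.69], [-2.54, 2.54]. Speed limits (rad/s): [2.39, 2.39, 3.01, 3.14, 3.14, 3.14].

### API

Orientations are given as a rotation vector (axis times angle).
In Python, from workcell import readout, viewer, workorder, models gives the robot as it stands. The module is installed in compiled form; this text tells all that it offers.
- The arm moves only by the tool apply_moves, never from a script. Its argument "commands" is a list that holds one entry, the list of rows, each a list of 4 numbers: the shift along the world's x, y, z in m, then the turn about the world's z in rad. A call has 1 to 8 rows; each row is the pose to reach, as a shift and turn from the pose commanded when the call began; what a row does not reach only later rows make up. A row lasts 1/8 s, in which the tool goes at most 62.5 mm and 10.7 degrees, less where a joint would pass 70% of its speed; a pose out of reach is approached as far as the arm can. A call with a gripper value outside its range is refused whole. "gripper" is the finger opening in m, from 0 to 0.0878, set as the call begins (left out, the last holds). The fingers move at their own pace and stop on an object; the grip force is fixed at half the most. Time passes only in rows, so rows that repeat a pose let the fingers close. It gives the time, the measured TCP pose, the force and the opening at its end, in the units of the state.
- readout.get_obs(): the state, without advancing time (a new reading comes with each control period).
- viewer.get_image(name): name is "scene" or "side" or "wrist"; returns a dict with "color" (384x512x3 uint8, red, green, blue), "vertical_fov" (degrees; the focal length in pixels is half the picture's height over the tangent of half this angle, whatever the lens; pixels are square), "cx", "cy" (the principal point, pixels), "rvec" (rotation vector, rad) and "tvec" (3), from world to camera coordinates, as OpenCV has them. Camera axes: x right, y down, z forward; pixel columns grow to the right and rows downward; lengths in mm; the calibration is good to about 2 mm. A picture is of the moment at which its call begins. There is no depth.
- workorder.close_job(): hands the job in, once; it reports no verdict.
Trained networks look in the newest picture that a camera, given by its name, has taken for a name from the list of things; names that differ only in an ending like _2 or _b are one class to them, and where a whole thing is asked for, a point or a joint stands for the part that bears it (a point fixed in the world has none). Each returns a list of dicts, best first, with "conf" (0 to 1); they miss things now and then, are a little off and sometimes report something else, mostly with a low value. They report only what shows in the picture. A call takes as long as a camera call. They do not tell look-alikes from the thing itself.
- models.search_frame(camera, label): "position" ([x, y, z] in mm, in world coordinates, good to about 4 mm: the middle of the surface that is visible of it).
- models.place_of(camera, label): "position" ([x, y, z] in mm, in world coordinates, good to about 4 mm: a listed point, or the origin of a listed thing).
The state is a dict: "t": time; "qpos": joint angles; "qvel": joint speeds; "joint_torque": joint torques, N m; "ee_pos": TCP position; "orientation": TCP orientation; "ft_force": force on the tool from outside, world axes, zero at the start; "moment": the same for the moment, N m; "width": finger opening in mm.
Only numpy, scipy, OpenCV 4.12 (cv2) and the standard library are available. Lean on these libraries where they do the work, as an engineer would, in place of code of your own. Each camera call takes 0.05 s, during which the arm holds its last target.

## Working session

There is one attempt and no reset: what is moved stays moved. The work goes in short steps, Python scripts to look and compute and a tool call to move; the robot and the scene stay as the last step left them, time stands still between calls to the robot, and variables do not carry over. Pictures are saved under pics/ and viewed, and the job is handed in when it is done.

Besides the shell and the picture viewer there is one more tool, called after "Emit:" by a JSON object that holds its "op" and its "data", one argument or row to a line. apply_moves: Moves the arm, as the interface text tells. Its arguments: {"type":"object","properties":{"commands":{"type":"array","items":{"type":"array","items":{"type":"array","items":{"type":"number"}}}},"gripper":{"type":"number"}},"required":["commands"]}

```bash
mkdir -p pics
cat > h.py <<'E'
import numpy as np, cv2
from workcell import readout, viewer, workorder, models
def grab(n,fn=None):
    im=viewer.get_image(n)
    if fn: cv2.imwrite('pics/'+fn,cv2.cvtColor(im['color'],cv2.COLOR_RGB2BGR))
    return im
def K(im):
    h=im['color'].shape[0]; f=h/2/np.tan(np.radians(im['vertical_fov'])/2)
    return np.array([[f,0,im['cx']],[0,f,im['cy']],[0,0,1.]])
def back(im,uv,z):
    R=cv2.Rodrigues(np.array(im['rvec'],float))[0]; t=np.array(im['tvec'],float).reshape(3)
    d=R.T@np.linalg.solve(K(im),np.array([uv[0],uv[1],1.])); c=-R.T@t
    return c+d*(z-c[2])/d[2]
def proj(im,p):
    return cv2.projectPoints(np.array(p,float).reshape(-1,3),np.array(im['rvec'],float),np.array(im['tvec'],float),K(im),None)[0].reshape(-1,2)
E
python3 - <<'E'
from h import *
for n in ['scene','side','wrist']:
    im=grab(n,n+'0.png'); R=cv2.Rodrigues(np.array(im['rvec'],float))[0]
    print(n,im['vertical_fov'],im['cx'],im['cy'],(-R.T@np.array(im['tvec']).reshape(3)).round())
for l in ['long_tray','short_tray','large_brush','small_brush','paperweight','seal_stone','paste_pot','paper_cup']:
  for n in ['scene','side']:
    for d in models.place_of(n,l)[:5]: print(l,n,np.round(d['position']),round(d['conf'],2))
o=readout.get_obs(); print(o['t'],o['ee_pos'],o['orientation'],o['width'])
E
```

```text
scene 52.94667251300364 251.86361169282802 187.5992975131788 [1075.  306.  786.]
side 44.37094868380355 253.4500627219234 192.57580440166097 [-228.  855.  726.]
wrist 61.11828389531437 259.96126268125414 192.81807616083807 [ 216. -592.  384.]
long_tray scene [481. 322.   2.] 0.86
long_tray scene [588.   6.   5.] 0.36
long_tray side [483. 325.  -2.] 0.55
short_tray scene [ 502. -338.   -2.] 0.86
short_tray side [ 497. -336.    3.] 0.72
large_brush scene [432. -12.  12.] 0.63
large_brush side [425.  -7.  14.] 0.88
small_brush scene [829. 213.   7.] 0.69
small_brush scene [589.   7.   5.] 0.62
small_brush scene [ 265. -270.    6.] 0.59
small_brush scene [168. 295.   4.] 0.47
small_brush scene [479. 320.   1.] 0.4
small_brush side [ 263. -275.    5.] 0.63
small_brush side [824. 221.   1.] 0.59
small_brush side [170. 292.   6.] 0.58
small_brush side [587.   5.   5.] 0.44
paperweight scene [509.   2.   3.] 0.64
paperweight side [506.  -1.   4.] 0.86
seal_stone scene [ 670. -120.    0.] 0.79
seal_stone scene [778.  12.  -3.] 0.16
seal_stone side [ 668. -119.    1.] 0.72
paste_pot scene [686. 128.  -0.] 0.65
paste_pot side [ 497. -337.   -0.] 0.73
paper_cup scene [778.  11.  -1.] 0.55
paper_cup scene [482. 323.   2.] 0.4
paper_cup side [684. 129.  -1.] 0.6
paper_cup side [780.  15.  -4.] 0.58
0.95 [ 138.72982429 -609.3948356   404.70166588] [ 2.1030627   0.23621699 -2.10300258] 88.08877008333191
```

View pics/scene0.png

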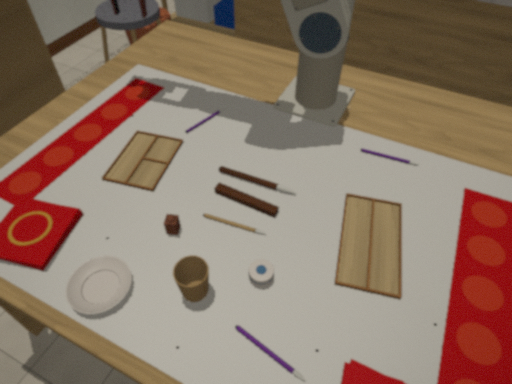

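View pics/side0.png

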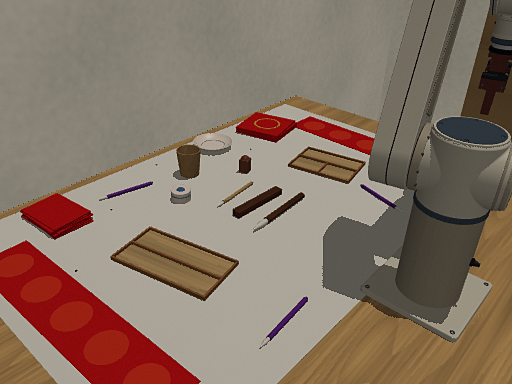

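View pics/wrist0.png

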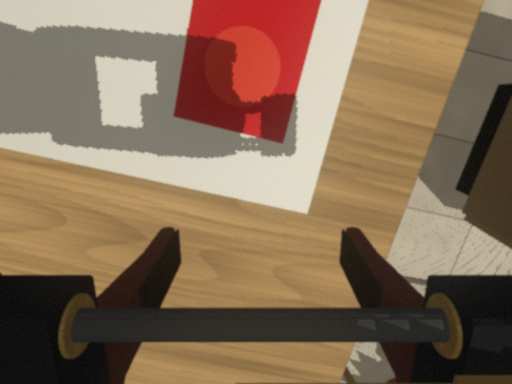

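The scene picture shows the long tray at about (370,243), the short tray at (143,160), the large brush from (219,170) to (294,193), the paperweight at (246,200), the pale small brush from (203,215) to (265,234), the seal at (172,224), the pot at (261,271) and the cup at (192,278). The purple brushes are decoys. I need the orientations next, so I'll zoom in.

Run:
```python
import cv2
a=cv2.imread('pics/scene0.png')
def c(x0,y0,x1,y1,fn,s): cv2.imwrite('pics/'+fn,cv2.resize(a[y0:y1,x0:x1],None,fx=s,fy=s,interpolation=cv2.INTER_CUBIC))
c(160,150,310,300,'z1.png',5 and 4)
c(95,120,195,200,'z2.png',7)
c(320,180,420,305,'z3.png',4)
```

```text
(no output)
```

View pics/z1.png

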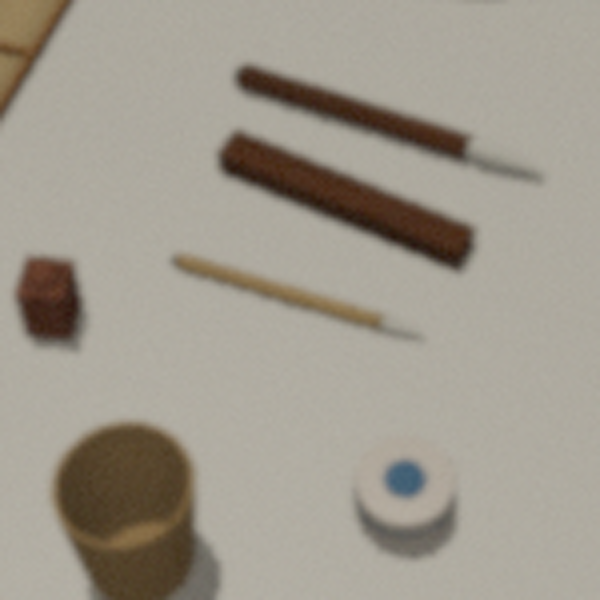

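View pics/z2.png

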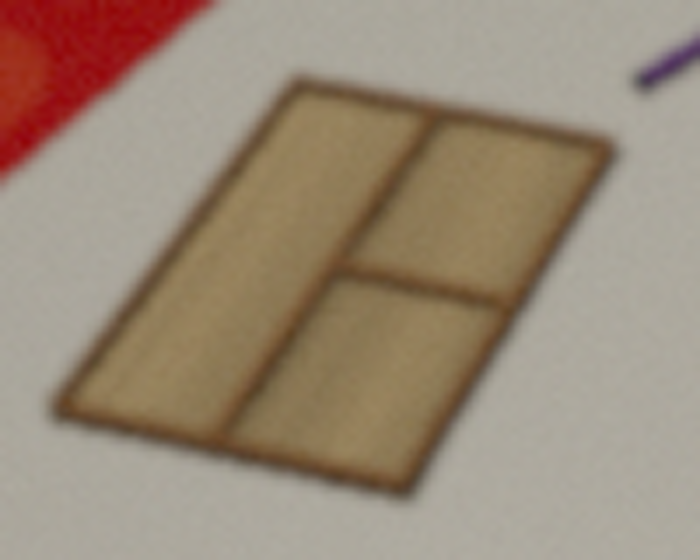

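View pics/z3.png

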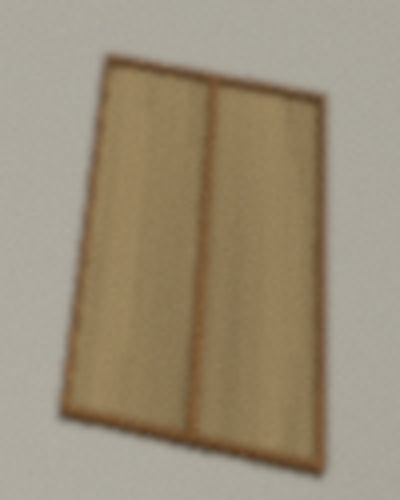

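```bash
cat > m.py <<'E'
from h import *
im=grab('scene')
def b(p,off,s,z): return back(im,(off[0]+(p[0]+.5)/s-.5,off[1]+(p[1]+.5)/s-.5),z)
def tray(n,P,off,s,z):
    Q=np.array([b(p,off,s,z)[:2] for p in P]); print(n,'c',Q.mean(0).round(1),[np.linalg.norm(Q[i]-Q[i-1]).round(1) for i in range(4)])
    # TL(-x,-y),TR(-x,+y),BR,BL
    d=(Q[3]-Q[0])+(Q[2]-Q[1]); print('  yaw',np.arctan2(d[1],d[0]).round(4))
tray('short',[(297,78),(615,145),(408,492),(58,412)],(95,120),7,11)
tray('long',[(106,57),(326,94),(322,470),(62,414)],(320,180),4,11)
def seg(n,p,q,z):
    A=b(p,(160,150),4,z)[:2];B=b(q,(160,150),4,z)[:2];d=B-A
    print(n,A.round(1),B.round(1),'mid',((A+B)/2).round(1),'len',np.linalg.norm(d).round(1),'yaw',np.arctan2(d[1],d[0]).round(4))
seg('large',(240,75),(542,178),9)
seg('large handle',(240,75),(468,147),9)
seg('small',(176,260),(424,339),5)
seg('small handle',(176,260),(381,321),5)
seg('pw top edge far',(237,133),(473,229),20)
seg('pw top edge near',(222,150),(462,245),20)
print('pot top',b((406,480),(160,150),4,32).round(1))
seg('seal bottom front edge',(25,333),(72,340),0)
seg('seal top front',(20,290),(76,300),45)
seg('seal top back',(30,260),(74,264),45)
E
python3 m.py
```

```text
short c [ 504.  -330.9] [np.float64(207.9), np.float64(152.0), np.float64(205.7), np.float64(150.0)]
  yaw 0.2024
long c [485.1 324.9] [np.float64(266.8), np.float64(141.0), np.float64(268.8), np.float64(138.6)]
  yaw 0.2152
large [ 439.5 -118.8] [431.5 107.4] mid [435.5  -5.7] len 226.4 yaw 1.6061
large handle [ 439.5 -118.8] [428.7  52.3] mid [434.1 -33.2] len 171.5 yaw 1.634
small [597.2 -74.8] [580.4  92.1] mid [588.8   8.7] len 167.7 yaw 1.6708
small handle [597.2 -74.8] [580.3  62.7] mid [588.7  -6. ] len 138.5 yaw 1.6925
pw top edge far [496.5 -87.3] [499.9  87.7] mid [4.982e+02 2.000e-01] len 175.0 yaw 1.5513
pw top edge near [514.1 -88.6] [514.7  86.8] mid [514.4  -0.9] len 175.3 yaw 1.5674
pot top [686.2 131.   32. ]
seal bottom front edge [ 684.5 -130.4] [ 675.7 -101.6] mid [ 680.1 -116. ] len 30.1 yaw 1.8669
seal top front [ 682.8 -126.1] [673.8 -92.3] mid [ 678.3 -109.2] len 35.0 yaw 1.8299
seal top back [ 661.6 -133.9] [ 652.1 -108.5] mid [ 656.8 -121.2] len 27.1 yaw 1.9286
```

```bash
cat >> h.py <<'E'
from scipy.spatial.transform import Rotation as Ro
def st():
    o=readout.get_obs(); R=Ro.from_rotvec(o['orientation']).as_matrix(); return np.array(o['ee_pos']),np.arctan2(R[1,1],R[0,1]),o,R
def go(x,y,tz,psi):
    p,a,o,R=st(); d=(np.array([x,y,tz+182])-p)/1000; t=(psi-a+np.pi/2)%np.pi-np.pi/2
    print('t',round(o['t'],2),'shift',d.round(4),'turn',round(t,3),'or',round(t-np.sign(t)*np.pi,3),'q6',round(o['qpos'][5],3),'q1',round(o['qpos'][0],3),'w',round(o['width'],1),'psi',round(a,3),'tip',[round(v,1) for v in (p[0],p[1],p[2]-182)])
E
python3 - <<'E'
from h import *
print(st()[3].round(3))
# large brush grip 15 mm toward handle
y=1.62; print(432-15*np.cos(y),-8-15*np.sin(y))
go(433,-23,120,0.05)
E
```

```text
[[-0.     0.222 -0.975]
 [-0.    -0.975 -0.222]
 [-1.     0.     0.   ]]
432.7377573287126 -22.98184615205786
t 1.0 shift [ 0.2943  0.5864 -0.1027] turn 1.397 or -1.745 q6 -0.019 q1 -1.366 w 87.7 psi -1.347 tip [np.float64(138.7), np.float64(-609.4), np.float64(222.7)]
```

Emit:
{"op": "apply_moves", "data": {
  "commands": [
    [[0.2, 0.4, -0.05, 1.0], [0.2, 0.4, -0.05, 1.0], [0.2, 0.4, -0.05, 1.0], [0.2, 0.4, -0.05, 1.0], [0.2, 0.4, -0.05, 1.0], [0.2, 0.4, -0.05, 1.0], [0.2, 0.4, -0.05, 1.0], [0.2, 0.4, -0.05, 1.0]]
  ],
  "gripper": 0.06
}}

```text
t: 2.0
ee_pos: [339.5, -206.7, 354.5]
orientation: [1.457, 1.028, -1.457]
ft_force: [0.7, -1.3, -0.8]
width: 60.2
```

```bash
python3 -c "
from h import *
go(433,-23,120,0.05)"
```

```text
t 2.0 shift [ 0.0935  0.1837 -0.0525] turn 0.392 or -2.749 q6 -0.235 q1 -0.577 w 60.2 psi -0.342 tip [np.float64(339.5), np.float64(-206.7), np.float64(172.5)]
```

Emit:
{"op": "apply_moves", "data": {
  "commands": [
    [[0.0943, 0.1864, -0.055, 0.392], [0.0943, 0.1864, -0.055, 0.392], [0.0943, 0.1864, -0.055, 0.392], [0.0943, 0.1864, -0.055, 0.392], [0.0943, 0.1864, -0.055, 0.392], [0.0943, 0.1864, -0.055, 0.392]]
  ]
}}

```text
t: 2.75
ee_pos: [432.9, -23.9, 299.8]
orientation: [1.176, 1.23, -1.177]
ft_force: [0.2, 0.6, -0.2]
width: 60.0
```

```bash
python3 -c "
from h import *
im=grab('wrist','w1.png')
go(433,-23,5,0.05)
for n in ['large_brush','paperweight','small_brush']:
  for d in models.place_of('wrist',n)[:3]: print(n,d)
"
```

```text
t 2.8 shift [ 0.0002  0.0011 -0.1129] turn 0.006 or -3.135 q6 -0.127 q1 -0.083 w 60.3 psi 0.044 tip [np.float64(432.8), np.float64(-24.1), np.float64(117.9)]
large_brush {'position': [435.2, -8.6, 7.6], 'conf': 0.71}
paperweight {'position': [504.2, -4.9, 0.3], 'conf': 0.85}
small_brush {'position': [584.3, 6.8, 8.4], 'conf': 0.75}
```

View pics/w1.png

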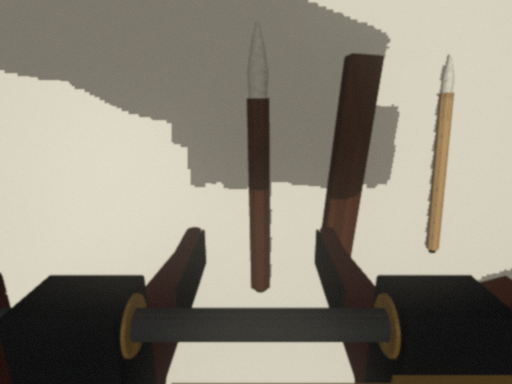

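The wrist picture shows the large brush centred between the fingers (columns 258–261), the paperweight to its right from (363,58) to (340,250), and the small brush from (449,58) to (433,248). I'll refine all three from this view.

```bash
python3 -c "
from h import *
im=grab('wrist')
def s(n,p,q,z):
    A=back(im,p,z)[:2];B=back(im,q,z)[:2];d=A-B
    print(n,A.round(1),B.round(1),((A+B)/2).round(1),np.linalg.norm(d).round(1),np.arctan2(d[1],d[0]).round(4))
s('large',(257.5,23),(260.5,290),9)
s('small',(449.5,56),(433,250),5)
s('pwL',(346,56),(326,210),20)
s('pwR',(382,58),(355,215),20)
"
```

```text
large [425.3 106.5] [ 437.7 -123.6] [431.5  -8.6] 230.5 1.6245
small [576.8  90.4] [596.7 -76.6] [586.7   6.9] 168.2 1.6895
pwL [492.   85.1] [489.5 -36.3] [490.8  24.4] 121.4 1.5501
pwR [518.9  84.9] [514.7 -39.7] [516.8  22.6] 124.7 1.5368
```

Emit:
{"op": "apply_moves", "data": {
  "commands": [
    [[0, 0, -0.05, 0.01], [0, 0, -0.09, 0.01], [0, 0, -0.11, 0.01], [0, 0, -0.1135, 0.01], [0, 0, -0.1135, 0.01]]
  ],
  "gripper": 0.05
}}

```text
t: 3.62
ee_pos: [433.2, -23.3, 186.6]
orientation: [1.169, 1.234, -1.169]
ft_force: [0.6, -0.3, -0.4]
width: 50.3
```

Emit:
{"op": "apply_moves", "data": {
  "commands": [
    [[0, 0, 0, 0], [0, 0, 0, 0], [0, 0, 0, 0], [0, 0, 0, 0], [0, 0, 0, 0]]
  ],
  "gripper": 0.0
}}

```text
t: 4.25
ee_pos: [433.1, -23.0, 186.5]
orientation: [1.169, 1.234, -1.168]
ft_force: [-1.1, -0.5, 6.4]
width: 17.5
```

Emit:
{"op": "apply_moves", "data": {
  "commands": [
    [[0, 0, 0.02, 0], [0, 0, 0.05, 0], [0, 0, 0.08, 0], [0, 0, 0.1, 0], [0, 0, 0.1, 0], [0, 0, 0.1, 0]]
  ]
}}

```text
t: 5.0
ee_pos: [432.7, -23.0, 285.5]
orientation: [1.168, 1.235, -1.169]
ft_force: [0.0, 1.1, 0.6]
width: 17.8
```

```bash
python3 -c "
from h import *
im=grab('wrist','w2.png')
yl=0.213
c=np.array([483,323.5]);u=np.array([np.cos(yl),np.sin(yl)]);v=np.array([-u[1],u[0]])
P=c+36.5*v-15*u;print(P)
go(P[0],P[1],100,yl-np.pi/2)
"
```

```text
[460.62313665 356.00424567]
t 5.05 shift [ 0.028   0.379  -0.0033] turn -1.413 or 1.729 q6 -0.135 q1 -0.08 w 17.5 psi 0.055 tip [np.float64(432.6), np.float64(-23.0), np.float64(103.3)]
```

View pics/w2.png

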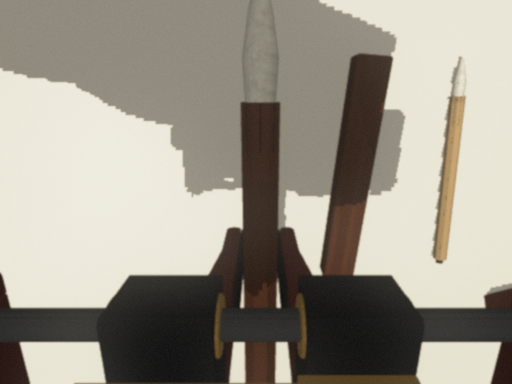

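Emit:
{"op": "apply_moves", "data": {
  "commands": [
    [[0.028, 0.06, 0, -0.18], [0.028, 0.12, 0, -0.36], [0.028, 0.18, 0, -0.54], [0.028, 0.24, 0, -0.72], [0.028, 0.29, 0, -0.9], [0.028, 0.34, 0, -1.07], [0.028, 0.379, 0, -1.24], [0.028, 0.379, 0, -1.413]]
  ]
}}

```text
t: 6.05
ee_pos: [460.6, 359.2, 284.7]
orientation: [2.09, 0.258, -2.091]
ft_force: [0.2, -0.5, -0.8]
width: 17.7
```

Emit:
{"op": "apply_moves", "data": {
  "commands": [
    [[0, 0, 0, 0], [0, 0, 0, 0]]
  ]
}}

```text
t: 6.3
ee_pos: [460.8, 355.4, 285.2]
orientation: [2.086, 0.263, -2.089]
ft_force: [-0.6, 0.3, -0.0]
width: 17.5
```

```bash
python3 -c "
from h import *
im=grab('wrist','w3.png')
go(460.6,356,9,0.213-np.pi/2)
im=grab('scene','s3.png')
for n in ['wrist','scene']: print([(np.round(d['position']),d['conf']) for d in models.place_of(n,'long_tray')[:2]])
"
```

```text
t 6.35 shift [-0.0004  0.0007 -0.0945] turn -0.037 or 3.104 q6 1.957 q1 0.636 w 17.8 psi -1.32 tip [np.float64(461.0), np.float64(355.3), np.float64(103.5)]
[(array([477., 325.,   2.]), 0.79)]
[(array([483., 321.,   2.]), 0.69)]
```

View pics/w3.png

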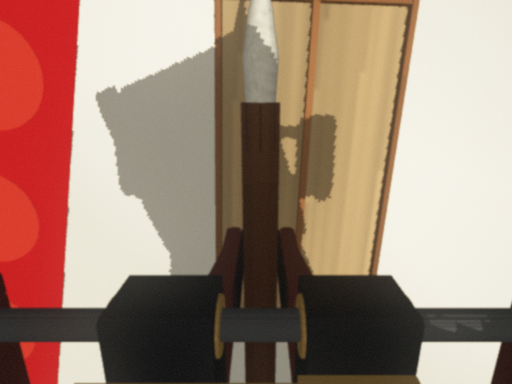

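View pics/s3.png

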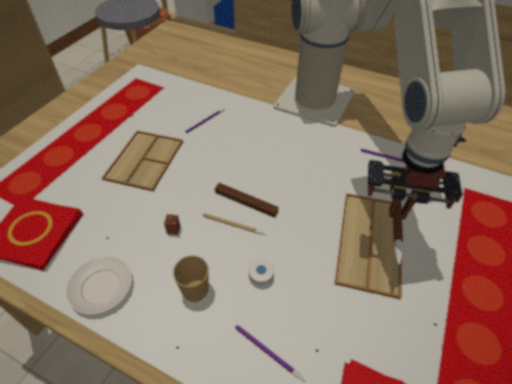

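The wrist picture shows the brush over the tray's left slot. The left rim is at column ~217, the divider runs from (317,10) to (300,230), and the right rim from (415,10) to (375,270). I'll measure the tray from these.

```bash
python3 -c "
from h import *
im=grab('wrist')
def s(n,p,q,z):
    A=back(im,p,z)[:2];B=back(im,q,z)[:2];d=A-B
    print(n,A.round(1),B.round(1),np.arctan2(d[1],d[0]).round(4)); return A,B
s('left',(219,20),(219.5,260),11)
A,B=s('div',(317,10),(300.5,230),11)
s('right',(415,10),(376,270),11)
s('far',(225,0),(413,3),11)
"
```

```text
left [579.9 415.1] [395.3 374.8] 0.215
div [603.  349.8] [440.  314.2] 0.2154
right [619.9 283.3] [419.8 238.9] 0.2181
far [593.2 413.7] [623.7 286.3] 1.8054
```

Emit:
{"op": "apply_moves", "data": {
  "commands": [
    [[-0.003, 0, -0.03, -0.035], [-0.003, 0, -0.06, -0.035], [-0.003, 0, -0.08, -0.035], [-0.003, 0, -0.09, -0.035], [-0.003, 0, -0.0935, -0.035], [-0.003, 0, -0.0935, -0.035], [-0.003, 0, -0.0935, -0.035]]
  ]
}}

```text
t: 7.42
ee_pos: [458.3, 356.2, 193.4]
orientation: [2.11, 0.226, -2.108]
ft_force: [-1.0, 0.6, -0.6]
width: 17.4
```

```bash
python3 -c "
from h import *
im=grab('wrist','w4.png')
go(458,355.4,9,0.216-np.pi/2); print(readout.get_obs()['ft_force'])
"
```

```text
t 7.47 shift [-0.0003 -0.0008 -0.0024] turn 0.003 or -3.139 q6 1.998 q1 0.64 w 17.5 psi -1.358 tip [np.float64(458.3), np.float64(356.2), np.float64(11.4)]
[ 0.20798193  0.284678   -0.97212223]
```

View pics/w4.png

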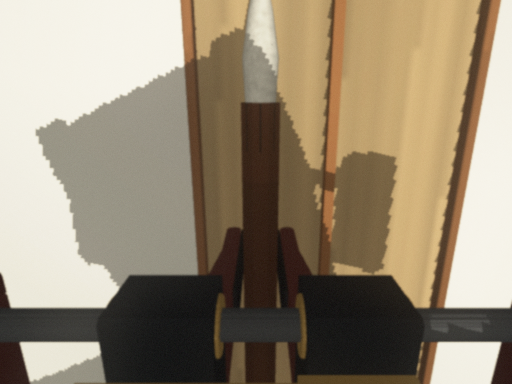

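The brush (columns 243–279) sits midway between the left rim (~195) and the divider (~330). Next I lower the last 2 mm and release.

Emit:
{"op": "apply_moves", "data": {
  "commands": [
    [[0, 0, -0.0025, 0], [0, 0, -0.0025, 0]]
  ]
}}

```text
t: 7.72
ee_pos: [458.2, 356.2, 190.5]
orientation: [2.11, 0.226, -2.108]
ft_force: [0.3, 0.1, 1.7]
width: 17.3
```

Emit:
{"op": "apply_moves", "data": {
  "commands": [
    [[0, 0, 0, 0], [0, 0, 0, 0], [0, 0, 0, 0], [0, 0, 0.04, 0], [0, 0, 0.1, 0], [0, 0, 0.12, 0], [0, 0, 0.12, 0]]
  ],
  "gripper": 0.03
}}

```text
t: 8.6
ee_pos: [458.4, 356.3, 311.9]
orientation: [2.113, 0.228, -2.106]
ft_force: [1.0, -0.4, -0.7]
width: 29.9
```

```bash
python3 -c "
from h import *
im=grab('wrist','w5.png')
go(503.2,-4,120,1.545-np.pi/2)
"
```

```text
t 8.65 shift [ 0.0452 -0.36   -0.0084] turn 1.332 or -1.81 q6 1.998 q1 0.64 w 29.9 psi -1.358 tip [np.float64(458.0), np.float64(356.0), np.float64(128.4)]
```

View pics/w5.png

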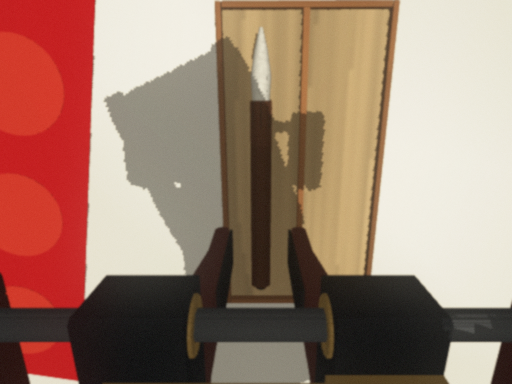

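The brush lies in the left slot with both ends inside: the tip is at (261,27), the tail at (260,288), and the end rims are at rows 5 and 299.

```bash
python3 -c "
from h import *
im=grab('wrist')
b=lambda p,z: back(im,p,z)[:2]
f=(b((218.5,5),11)+b((396,5),11))/2; n=(b((229,299),11)+b((371,298),11))/2
print(f,n,(f+n)/2,np.linalg.norm(f-n)); c=(f+n)/2; d=f-n; print(np.arctan2(d[1],d[0]))
m=(b((261,27),13)+b((260,289),13))/2; a=.216
print('brush in tray', np.array([[np.cos(a),np.sin(a)],[-np.sin(a),np.cos(a)]])@(m-c))
"
```

```text
[607.60931409 351.15393922] [354.62535477 292.65714031] [481.11733443 321.90553976] 259.6589285151538
0.22723371677695603
brush in tray [-1.6608698  37.53391882]
```

Emit:
{"op": "apply_moves", "data": {
  "commands": [
    [[0.045, -0.05, 0, 0.17], [0.045, -0.1, 0, 0.34], [0.045, -0.15, 0, 0.51], [0.045, -0.2, 0, 0.68], [0.045, -0.25, 0, 0.85], [0.045, -0.3, 0, 1.02], [0.045, -0.345, 0, 1.19], [0.045, -0.36, -0.008, 1.332]]
  ],
  "gripper": 0.055
}}

```text
t: 9.7
ee_pos: [502.5, -6.2, 300.8]
orientation: [1.225, 1.2, -1.228]
ft_force: [0.3, -0.1, 0.1]
width: 55.0
```

Emit:
{"op": "apply_moves", "data": {
  "commands": [
    [[0, 0, 0, 0], [0, 0, 0, 0]]
  ]
}}

```text
t: 9.95
ee_pos: [502.8, -3.5, 301.4]
orientation: [1.229, 1.197, -1.231]
ft_force: [0.3, 0.8, -0.4]
width: 55.0
```

```bash
python3 -c "
from h import *
im=grab('wrist','w6.png')
go(503.2,-4,7,1.545-np.pi/2)
print([(np.round(d['position']),d['conf']) for d in models.place_of('wrist','paperweight')[:2]])
"
```

```text
t 10.0 shift [ 0.0003 -0.0007 -0.1127] turn 0.001 or -3.14 q6 -0.003 q1 -0.03 w 54.8 psi -0.027 tip [np.float64(502.9), np.float64(-3.3), np.float64(119.7)]
[(array([504.,  -5.,   2.]), 0.88)]
```

View pics/w6.png

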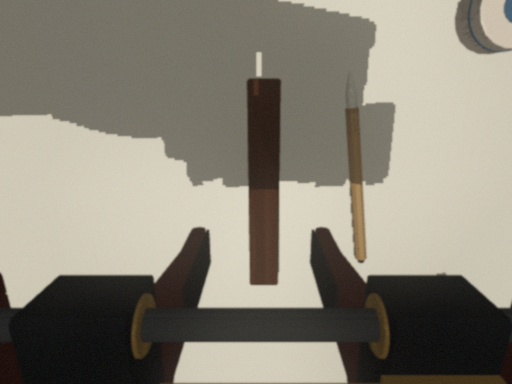

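The paperweight is centred between the fingers (column 264), so I pick it up.

Emit:
{"op": "apply_moves", "data": {
  "commands": [
    [[0, 0, -0.05, 0], [0, 0, -0.09, 0], [0, 0, -0.108, 0], [0, 0, -0.114, 0], [0, 0, -0.114, 0]]
  ]
}}

```text
t: 10.68
ee_pos: [503.5, -3.8, 188.7]
orientation: [1.228, 1.196, -1.227]
ft_force: [-0.1, -0.8, -0.3]
width: 55.1
```

Emit:
{"op": "apply_moves", "data": {
  "commands": [
    [[0, 0, 0, 0], [0, 0, 0, 0], [0, 0, 0, 0], [0, 0, 0, 0], [0, 0, 0, 0]]
  ],
  "gripper": 0.0
}}

```text
t: 11.3
ee_pos: [503.6, -4.0, 188.8]
orientation: [1.229, 1.196, -1.227]
ft_force: [1.2, -0.4, 6.7]
width: 25.4
```

Emit:
{"op": "apply_moves", "data": {
  "commands": [
    [[0, 0, 0.02, 0], [0, 0, 0.05, 0], [0, 0, 0.08, 0], [0, 0, 0.1, 0], [0, 0, 0.1, 0], [0, 0, 0.1, 0]]
  ]
}}

```text
t: 12.05
ee_pos: [502.4, -4.0, 287.2]
orientation: [1.227, 1.198, -1.229]
ft_force: [0.2, 0.0, -4.2]
width: 25.9
```

```bash
python3 -c "
from h import *
im=grab('wrist','w7.png')
go(488.6,287,100,.216-np.pi/2)
"
```

```text
t 12.1 shift [-0.0138  0.291  -0.005 ] turn -1.329 or 1.812 q6 -0.006 q1 -0.032 w 25.6 psi -0.026 tip [np.float64(502.4), np.float64(-4.0), np.float64(105.0)]
```

View pics/w7.png

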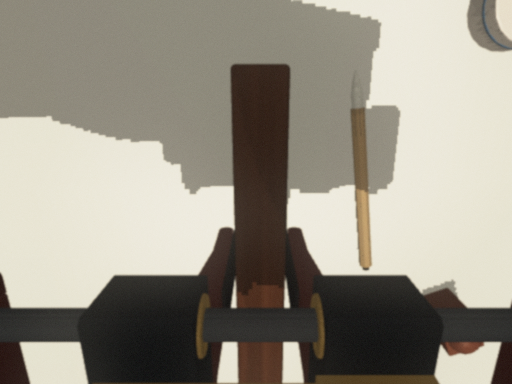

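The paperweight is held level. I carry it to the right-hand slot.

Emit:
{"op": "apply_moves", "data": {
  "commands": [
    [[-0.014, 0.05, 0, -0.17], [-0.014, 0.1, 0, -0.34], [-0.014, 0.15, 0, -0.51], [-0.014, 0.19, 0, -0.68], [-0.014, 0.22, 0, -0.85], [-0.014, 0.25, 0, -1.02], [-0.014, 0.28, 0, -1.18], [-0.014, 0.291, 0, -1.329]]
  ]
}}

```text
t: 13.1
ee_pos: [488.6, 288.4, 286.7]
orientation: [2.107, 0.224, -2.111]
ft_force: [0.8, -0.3, -3.6]
width: 25.9
```

Emit:
{"op": "apply_moves", "data": {
  "commands": [
    [[0, 0, -0.02, 0], [0, 0, -0.05, 0], [0, 0, -0.05, 0]]
  ]
}}

```text
t: 13.48
ee_pos: [487.6, 286.3, 235.1]
orientation: [2.099, 0.226, -2.113]
ft_force: [-0.4, 0.3, -4.1]
width: 25.9
```

```bash
python3 -c "
from h import *
im=grab('wrist','w8.png')
go(488.6,287,11,.216-np.pi/2)
"
```

```text
t 13.53 shift [ 0.0003  0.0004 -0.0435] turn -0.0 or 3.141 q6 1.864 q1 0.51 w 25.4 psi -1.355 tip [np.float64(488.3), np.float64(286.6), np.float64(54.5)]
```

View pics/w8.png

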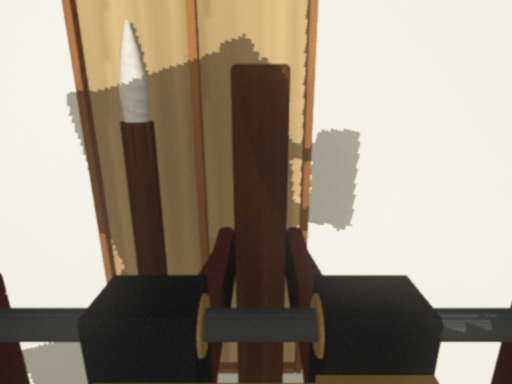

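The bar hangs about 4 mm right of slot centre (divider ~200, rim ~306, bar 260), so I correct that while lowering.

Emit:
{"op": "apply_moves", "data": {
  "commands": [
    [[-0.001, 0.003, -0.02, 0], [-0.001, 0.003, -0.035, 0], [-0.001, 0.003, -0.041, 0], [-0.001, 0.003, -0.042, 0], [-0.001, 0.003, -0.042, 0]]
  ]
}}

```text
t: 14.15
ee_pos: [488.2, 290.1, 196.4]
orientation: [2.108, 0.229, -2.107]
ft_force: [0.1, 0.2, -3.8]
width: 26.3
```

Emit:
{"op": "apply_moves", "data": {
  "commands": [
    [[0, 0, -0.001, 0], [0, 0, -0.002, 0]]
  ]
}}

```text
t: 14.4
ee_pos: [488.2, 290.1, 194.5]
orientation: [2.108, 0.229, -2.107]
ft_force: [-0.1, -1.0, -3.9]
width: 25.6
```

Emit:
{"op": "apply_moves", "data": {
  "commands": [
    [[0, 0, -0.001, 0], [0, 0, -0.0018, 0], [0, 0, -0.0018, 0]]
  ]
}}

```text
t: 14.78
ee_pos: [488.1, 290.0, 192.8]
orientation: [2.107, 0.229, -2.107]
ft_force: [-1.3, -1.5, 3.1]
width: 25.7
```

Emit:
{"op": "apply_moves", "data": {
  "commands": [
    [[0, 0, 0, 0], [0, 0, 0, 0], [0, 0, 0, 0], [0, 0, 0.04, 0], [0, 0, 0.1, 0], [0, 0, 0.12, 0], [0, 0, 0.12, 0]]
  ],
  "gripper": 0.036
}}

```text
t: 15.65
ee_pos: [488.5, 290.3, 314.1]
orientation: [2.112, 0.23, -2.104]
ft_force: [0.8, -0.6, 0.0]
width: 36.0
```

```bash
python3 -c "
from h import *
im=grab('wrist','w9.png')
y=1.69
go(586.7-10*np.cos(y),6.9-10*np.sin(y),120,y-np.pi/2)
"
```

```text
t 15.7 shift [ 0.0999 -0.293  -0.0106] turn 1.474 or -1.668 q6 1.87 q1 0.515 w 35.7 psi -1.355 tip [np.float64(488.0), np.float64(290.0), np.float64(130.6)]
```

View pics/w9.png

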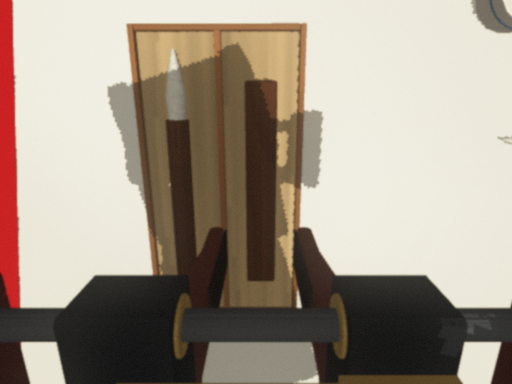

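Both long-tray items lie well inside their slots: the brush is in the left one, and the paperweight is centred in the right one (columns 246–277). The small brush is next.

Emit:
{"op": "apply_moves", "data": {
  "commands": [
    [[0.03, -0.05, 0, 0.18], [0.05, -0.1, 0, 0.36], [0.07, -0.15, 0, 0.54], [0.09, -0.2, 0, 0.72], [0.1, -0.25, 0, 0.9], [0.1, -0.28, 0, 1.08], [0.1, -0.293, 0, 1.26], [0.1, -0.293, -0.01, 1.42]]
  ],
  "gripper": 0.04
}}

```text
t: 16.7
ee_pos: [587.7, -4.3, 300.6]
orientation: [1.157, 1.243, -1.16]
ft_force: [-0.1, 0.6, -0.2]
width: 40.0
```

Emit:
{"op": "apply_moves", "data": {
  "commands": [
    [[0, 0, -0.02, 0.054], [0, 0, -0.02, 0.054], [0, 0, -0.02, 0.054]]
  ]
}}

```text
t: 17.08
ee_pos: [587.9, -2.9, 281.7]
orientation: [1.121, 1.264, -1.123]
ft_force: [0.4, -0.2, -0.1]
width: 39.9
```

```bash
python3 -c "
from h import *
im=grab('wrist','w10.png')
y=1.69
go(586.7-10*np.cos(y),6.9-10*np.sin(y),3,y-np.pi/2)
print([(np.round(d['position']),d['conf']) for d in models.place_of('wrist','small_brush')[:2]])
"
```

```text
t 17.12 shift [-0.0002 -0.0001 -0.0973] turn 0.001 or -3.141 q6 -0.144 q1 -0.025 w 40.3 psi 0.119 tip [np.float64(588.1), np.float64(-2.9), np.float64(100.3)]
[]
```

View pics/w10.png

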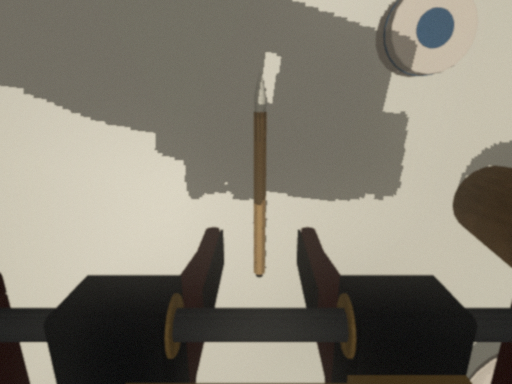

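The pale-handled small brush is centred between the fingers (column 260). The pot is at (433,30).

Emit:
{"op": "apply_moves", "data": {
  "commands": [
    [[0, 0, -0.05, 0], [0, 0, -0.08, 0], [0, 0, -0.094, 0], [0, 0, -0.0975, 0], [0, 0, -0.0975, 0]]
  ]
}}

```text
t: 17.8
ee_pos: [588.6, -3.0, 185.7]
orientation: [1.121, 1.262, -1.12]
ft_force: [-0.2, -0.4, 0.1]
width: 40.1
```

Emit:
{"op": "apply_moves", "data": {
  "commands": [
    [[0, 0, 0, 0], [0, 0, 0, 0], [0, 0, 0, 0], [0, 0, 0, 0], [0, 0, 0, 0]]
  ],
  "gripper": 0.0
}}

```text
t: 18.42
ee_pos: [588.2, -3.0, 185.2]
orientation: [1.121, 1.263, -1.121]
ft_force: [-0.8, -0.1, 4.7]
width: 9.3
```

Emit:
{"op": "apply_moves", "data": {
  "commands": [
    [[0, 0, 0.02, 0], [0, 0, 0.05, 0], [0, 0, 0.08, 0], [0, 0, 0.12, 0], [0, 0, 0.12, 0], [0, 0, 0.12, 0]]
  ]
}}

```text
t: 19.18
ee_pos: [587.7, -3.0, 305.2]
orientation: [1.121, 1.263, -1.121]
ft_force: [0.5, -1.1, -1.3]
width: 9.7
```

```bash
python3 -c "
from h import *
im=grab('wrist','w11.png')
yl=0.203
c=np.array([501,-335]);u=np.array([np.cos(yl),np.sin(yl)]);v=np.array([-u[1],u[0]])
P=c-40.5*v-10*u;print(P)
go(P[0],P[1],120,yl-np.pi/2)
"
```

```text
[ 499.370488   -376.68446582]
t 19.23 shift [-0.0881 -0.3737 -0.0024] turn -1.487 or 1.654 q6 -0.145 q1 -0.025 w 9.3 psi 0.119 tip [np.float64(587.5), np.float64(-3.0), np.float64(122.4)]
```

View pics/w11.png

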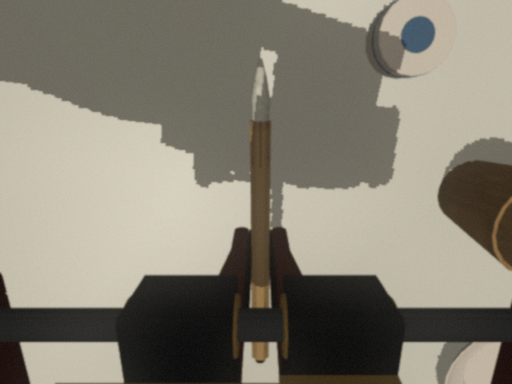

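Emit:
{"op": "apply_moves", "data": {
  "commands": [
    [[-0.02, -0.05, 0, -0.18], [-0.04, -0.1, 0, -0.36], [-0.06, -0.15, 0, -0.54], [-0.08, -0.2, 0, -0.72], [-0.088, -0.25, 0, -0.9], [-0.088, -0.3, 0, -1.08], [-0.088, -0.34, 0, -1.26], [-0.088, -0.3737, 0, -1.42]]
  ]
}}

```text
t: 20.23
ee_pos: [499.3, -378.1, 303.2]
orientation: [2.079, 0.278, -2.083]
ft_force: [1.0, 0.4, -0.7]
width: 9.5
```

Emit:
{"op": "apply_moves", "data": {
  "commands": [
    [[0, 0, 0, -0.067], [0, 0, 0, -0.067], [0, 0, 0, -0.067]]
  ]
}}

```text
t: 20.6
ee_pos: [499.8, -376.2, 304.0]
orientation: [2.113, 0.219, -2.115]
ft_force: [0.3, 0.5, -0.1]
width: 9.4
```

```bash
python3 -c "
from h import *
im=grab('wrist','w12.png')
go(499.4,-376.7,120,.203-np.pi/2)
print([(np.round(d['position']),d['conf']) for d in models.place_of('wrist','short_tray')[:2]])
"
```

```text
t 20.65 shift [-0.0006 -0.0006 -0.0022] turn -0.002 or 3.14 q6 0.702 q1 -0.664 w 9.4 psi -1.366 tip [np.float64(500.0), np.float64(-376.1), np.float64(122.2)]
[(array([ 499., -335.,    2.]), 0.97)]
```

View pics/w12.png

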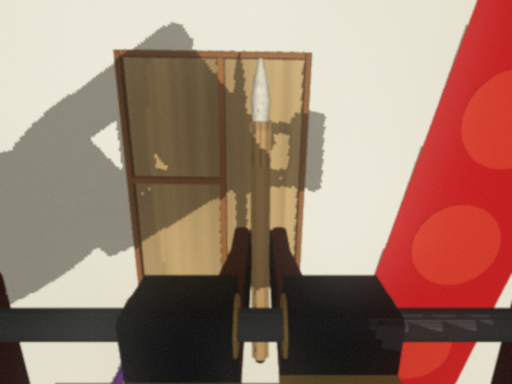

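The wrist picture shows the brush over the long slot, with the divider at ~221, the right rim at ~304 and the far rim at row 55. I'll measure the tray from these.

```bash
python3 -c "
from h import *
im=grab('wrist')
b=lambda p,z=11: back(im,p,z)[:2]
f=(b((119,55))+b((308,56)))/2
def ln(p,q):
    A,B=b(p),b(q); d=A-B; print(A.round(1),B.round(1),np.arctan2(d[1],d[0]).round(4)); return A
ln((119,55),(140,270)); ln((308,56),(299,220)); ln((220,60),(223,225))
a=.203;u=np.array([np.cos(a),np.sin(a)]); c=f-102.5*u; print('c',c)
R=np.array([[np.cos(a),np.sin(a)],[-np.sin(a),np.cos(a)]])
for p in [(132.5,180),(222,180)]: print('crossdiv in tray',R@(b(p)-c))
for p in [(220,60),(223,225),(308,56),(299,220)]: print((R@(b(p)-c)).round(1))
"
```

```text
[ 584.2 -246.5] [ 398.9 -281.3] 0.1857
[ 613.5 -391. ] [ 478.9 -416.6] 0.1883
[ 596.7 -324.3] [ 460.1 -350.4] 0.1892
c [ 498.44863806 -339.41086697]
crossdiv in tray [ 2.13153907 74.31448278]
crossdiv in tray [ 2.3154766 -3.4600163]
[99.2 -5. ]
[-39.7  -3. ]
[102.3 -73.7]
[-34.7 -71.7]
```

Emit:
{"op": "apply_moves", "data": {
  "commands": [
    [[-0.002, -0.002, -0.04, -0.012], [-0.002, -0.002, -0.08, -0.012], [-0.002, -0.002, -0.1, -0.012], [-0.002, -0.002, -0.112, -0.012], [-0.002, -0.002, -0.112, -0.012], [-0.002, -0.002, -0.112, -0.012]]
  ]
}}

```text
t: 21.5
ee_pos: [498.5, -379.0, 194.0]
orientation: [2.122, 0.202, -2.119]
ft_force: [0.0, -0.5, -0.3]
width: 9.4
```

```bash
python3 -c "
from h import *
im=grab('wrist','w13.png')
go(497.5,-378,7.2,.193-np.pi/2)
"
```

```text
t 21.55 shift [-0.001   0.0011 -0.0049] turn 0.002 or -3.14 q6 0.71 q1 -0.669 w 9.4 psi -1.38 tip [np.float64(498.5), np.float64(-379.1), np.float64(12.1)]
```

View pics/w13.png

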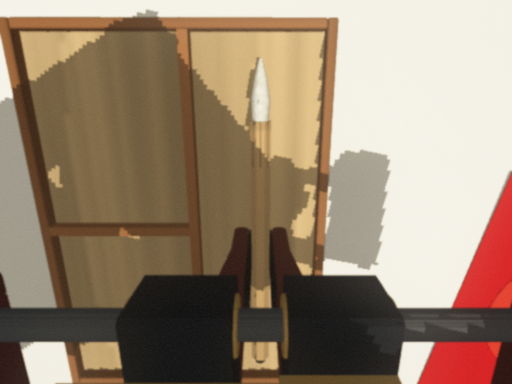

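The brush is centred between divider and rim (195 and 323, brush at 260), and both ends are inside. I lower and release.

Emit:
{"op": "apply_moves", "data": {
  "commands": [
    [[0, 0, -0.003, 0], [0, 0, -0.0048, 0], [0, 0, -0.0048, 0]]
  ]
}}

```text
t: 21.92
ee_pos: [498.2, -378.8, 189.2]
orientation: [2.121, 0.203, -2.12]
ft_force: [-2.2, 1.3, 8.5]
width: 9.3
```

Emit:
{"op": "apply_moves", "data": {
  "commands": [
    [[0, 0, 0, 0], [0, 0, 0, 0], [0, 0, 0, 0], [0, 0, 0.04, 0], [0, 0, 0.1, 0], [0, 0, 0.14, 0], [0, 0, 0.14, 0], [0, 0, 0.14, 0]]
  ],
  "gripper": 0.025
}}

```text
t: 22.92
ee_pos: [497.6, -378.4, 327.2]
orientation: [2.121, 0.204, -2.122]
ft_force: [-1.1, -0.7, -0.6]
width: 25.0
```

```bash
python3 -c "
from h import *
im=grab('wrist','w14.png')
go(669,-118,130,.28)
go(669,-118,130,.28-np.pi/2)
"
```

```text
t 22.98 shift [ 0.1715  0.2603 -0.0145] turn -1.482 or 1.66 q6 0.71 q1 -0.669 w 25.4 psi -1.38 tip [np.float64(497.5), np.float64(-378.3), np.float64(144.5)]
t 22.98 shift [ 0.1715  0.2603 -0.0145] turn 0.089 or -3.053 q6 0.71 q1 -0.669 w 25.4 psi -1.38 tip [np.float64(497.5), np.float64(-378.3), np.float64(144.5)]
```

View pics/w14.png

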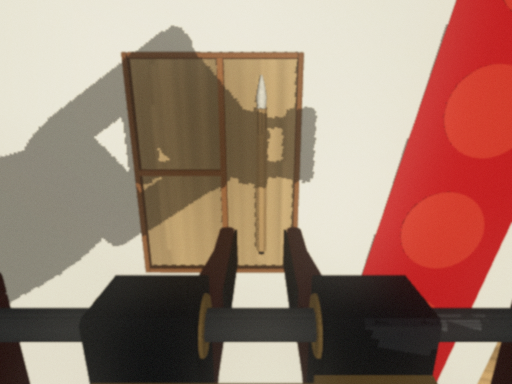

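```bash
python3 -c "
from h import *
im=grab('wrist')
b=lambda p,z=11: back(im,p,z)[:2]
Q=np.array([b(p) for p in [(126.5,55),(300,55),(295,269),(148,268)]])
for i in range(4): print(np.linalg.norm(Q[i]-Q[i-1]).round(1))
c=Q.mean(0);d=Q[0]+Q[1]-Q[2]-Q[3];print(c,np.arctan2(d[1],d[0]))
a=.193;R=np.array([[np.cos(a),np.sin(a)],[-np.sin(a),np.cos(a)]])
for p in [(138,173),(224,172)]: print('crossdiv in tray',R@(b(p)-c))
print('brush',R@((b((262,75),9)+b((262,253),9))/2-c))
"
```

```text
201.6
146.2
202.4
150.2
[ 499.60657604 -337.50851982] 0.1918421714103908
crossdiv in tray [-0.85664757 74.48319082]
crossdiv in tray [ 0.02605464 -5.83681987]
brush [  0.33145857 -41.25018675]
```

Emit:
{"op": "apply_moves", "data": {
  "commands": [
    [[0.03, 0.05, 0, 0.09], [0.06, 0.1, 0, 0.09], [0.09, 0.15, 0, 0.09], [0.11, 0.2, 0, 0.09], [0.134, 0.25, 0, 0.09], [0.134, 0.25, 0, 0.09], [0.134, 0.25, 0, 0.09]]
  ],
  "gripper": 0.06
}}

```text
t: 23.9
ee_pos: [631.6, -128.8, 326.6]
orientation: [2.068, 0.294, -2.073]
ft_force: [-0.1, -0.9, -0.2]
width: 60.0
```

```bash
python3 -c "
from h import *
im=grab('wrist','w15.png')
go(669,-118,12,.28-np.pi/2)
print([(np.round(d['position']),d['conf']) for d in models.place_of('wrist','seal_stone')[:2]])
"
```

```text
t 23.95 shift [ 0.0376  0.0115 -0.133 ] turn -0.001 or 3.141 q6 1.07 q1 -0.221 w 59.8 psi -1.29 tip [np.float64(631.4), np.float64(-129.5), np.float64(145.0)]
[(array([ 665., -122.,    0.]), 0.72)]
```

View pics/w15.png

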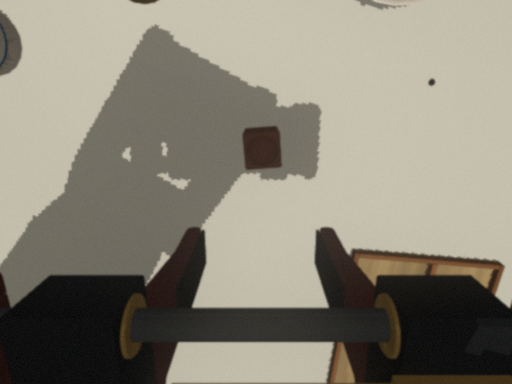

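The seal's top is at columns 244–281 and rows 127–169, nearly square to the jaws.

```bash
python3 -c "
from h import *
import cv2
im=grab('wrist')
cv2.imwrite('pics/z15.png',cv2.resize(cv2.cvtColor(im['color'],cv2.COLOR_RGB2BGR)[110:190,220:310],None,fx=6,fy=6,interpolation=cv2.INTER_CUBIC))
R=cv2.Rodrigues(np.array(im['rvec'],float))[0]; print(-R.T@np.array(im['tvec']).reshape(3))
for p in [(669,-118),(665,-122)]: print(proj(im,[[*p,0],[*p,45],[*p,55]]).round(1))
"
```

```text
[ 707.25124402 -108.58200132  307.30073325]
[[258.8 138.5]
 [258.5 145.7]
 [258.4 147.6]]
[[261.7 143.8]
 [261.9 151.8]
 [261.9 153.9]]
```

View pics/z15.png

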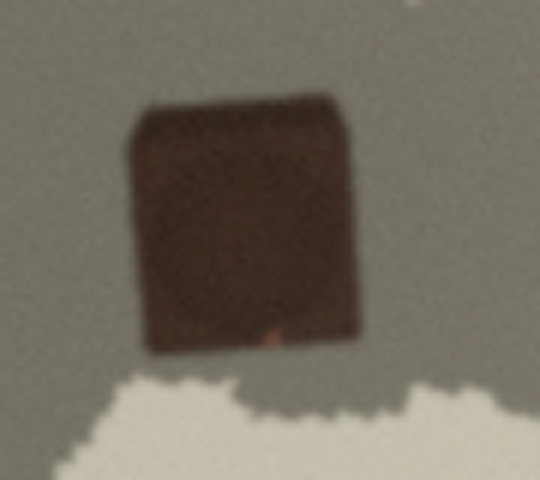

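```bash
python3 -c "
from h import *
im=grab('wrist')
for p in [(260.4,150.5)]: 
  P=back(im,p,48);print(P)
go(P[0],P[1],14,-1.225)
"
```

```text
[ 666.26237009 -120.656846     48.        ]
t 24.1 shift [ 0.0348  0.0094 -0.1317] turn 0.067 or -3.075 q6 1.07 q1 -0.222 w 60.0 psi -1.292 tip [np.float64(631.5), np.float64(-130.1), np.float64(145.7)]
```

Emit:
{"op": "apply_moves", "data": {
  "commands": [
    [[0.02, 0.005, 0, 0.067], [0.035, 0.0095, -0.02, 0.067], [0.035, 0.0095, -0.06, 0.067], [0.035, 0.0095, -0.1, 0.067], [0.035, 0.0095, -0.125, 0.067], [0.035, 0.0095, -0.131, 0.067], [0.035, 0.0095, -0.131, 0.067]]
  ]
}}

```text
t: 24.98
ee_pos: [667.1, -119.9, 197.4]
orientation: [2.033, 0.356, -2.033]
ft_force: [0.6, -0.9, 0.5]
width: 59.8
```

Emit:
{"op": "apply_moves", "data": {
  "commands": [
    [[0, 0, 0, 0], [0, 0, 0, 0], [0, 0, 0, 0], [0, 0, 0, 0], [0, 0, 0, 0]]
  ],
  "gripper": 0.0
}}

```text
t: 25.6
ee_pos: [667.2, -119.2, 197.7]
orientation: [2.033, 0.357, -2.031]
ft_force: [-1.2, 0.2, 5.1]
width: 30.2
```

Emit:
{"op": "apply_moves", "data": {
  "commands": [
    [[0, 0, 0.02, 0], [0, 0, 0.05, 0], [0, 0, 0.08, 0], [0, 0, 0.12, 0], [0, 0, 0.12, 0], [0, 0, 0.12, 0]]
  ]
}}

```text
t: 26.35
ee_pos: [666.5, -119.1, 316.7]
orientation: [2.031, 0.358, -2.033]
ft_force: [-0.8, -0.4, -1.9]
width: 29.4
```

```bash
python3 -c "
from h import *
im=grab('wrist','w16.png')
a=0.193
c=np.array([499.6,-337.3]);u=np.array([np.cos(a),np.sin(a)]);v=np.array([-u[1],u[0]])
P=c+34.5*v+51*u;print(P,c+34.5*v-51*u)
go(P[0],P[1],120,a-np.pi/2)
"
```

```text
[ 543.03585541 -293.65854649] [ 442.9296649  -313.22255993]
t 26.4 shift [-0.1233 -0.1746 -0.0139] turn -0.155 or 2.986 q6 1.028 q1 -0.194 w 29.8 psi -1.223 tip [np.float64(666.4), np.float64(-119.0), np.float64(133.9)]
```

View pics/w16.png

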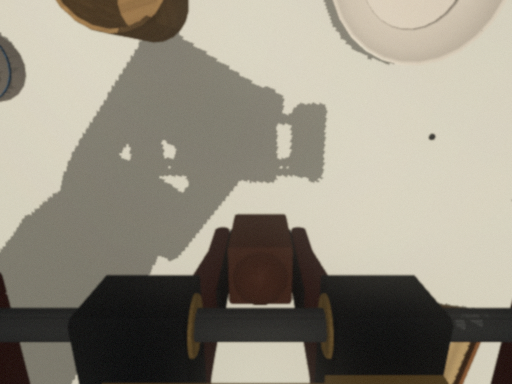

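The seal is held squarely at 30 mm width. I carry it to the +x compartment.

Emit:
{"op": "apply_moves", "data": {
  "commands": [
    [[-0.03, -0.05, 0, -0.04], [-0.06, -0.1, 0, -0.08], [-0.09, -0.14, 0, -0.12], [-0.123, -0.1746, 0, -0.155], [-0.123, -0.1746, -0.02, -0.155], [-0.123, -0.1746, -0.06, -0.155], [-0.123, -0.1746, -0.09, -0.155], [-0.123, -0.1746, -0.09, -0.155]]
  ]
}}

```text
t: 27.4
ee_pos: [543.0, -292.2, 223.1]
orientation: [2.115, 0.211, -2.128]
ft_force: [0.2, 0.0, -1.8]
width: 29.8
```

```bash
python3 -c "
from h import *
im=grab('wrist','w17.png')
go(543,-293.7,19.5,.193-np.pi/2)
"
```

```text
t 27.45 shift [-0.0009 -0.001  -0.0235] turn -0.001 or 3.14 q6 0.863 q1 -0.513 w 30.3 psi -1.377 tip [np.float64(543.9), np.float64(-292.7), np.float64(43.0)]
```

View pics/w17.png

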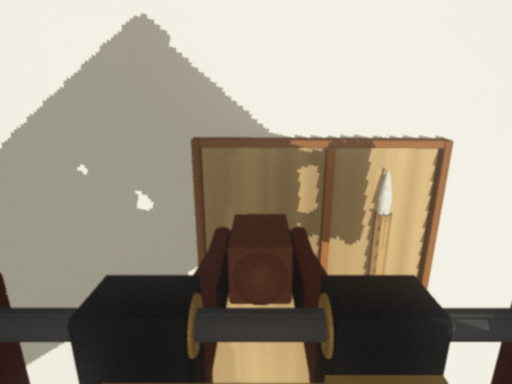

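The seal is over the far-left compartment, centred between its rim (200) and the divider (323). I lower it.

Emit:
{"op": "apply_moves", "data": {
  "commands": [
    [[-0.001, -0.001, -0.01, 0], [-0.001, -0.001, -0.018, 0], [-0.001, -0.001, -0.021, 0], [-0.001, -0.001, -0.022, 0], [-0.001, -0.001, -0.022, 0]]
  ]
}}

```text
t: 28.08
ee_pos: [543.1, -294.9, 205.3]
orientation: [2.12, 0.205, -2.12]
ft_force: [-0.1, -0.6, -3.0]
width: 29.9
```

Emit:
{"op": "apply_moves", "data": {
  "commands": [
    [[0, 0, -0.001, 0], [0, 0, -0.0015, 0], [0, 0, -0.0015, 0]]
  ]
}}

```text
t: 28.45
ee_pos: [543.0, -294.8, 203.6]
orientation: [2.12, 0.205, -2.12]
ft_force: [0.2, 0.4, -1.1]
width: 29.7
```

Tip is at 21.6 mm, so there are about 2 mm to go.

Emit:
{"op": "apply_moves", "data": {
  "commands": [
    [[0, 0, -0.001, 0], [0, 0, -0.002, 0], [0, 0, -0.002, 0]]
  ]
}}

```text
t: 28.82
ee_pos: [543.0, -294.8, 201.7]
orientation: [2.12, 0.205, -2.12]
ft_force: [-0.5, 0.7, 0.9]
width: 29.7
```

Emit:
{"op": "apply_moves", "data": {
  "commands": [
    [[0, 0, 0, 0], [0, 0, 0, 0], [0, 0, 0, 0], [0, 0, 0.04, 0], [0, 0, 0.1, 0], [0, 0, 0.14, 0], [0, 0, 0.14, 0], [0, 0, 0.14, 0]]
  ],
  "gripper": 0.045
}}

```text
t: 29.82
ee_pos: [542.6, -294.6, 340.9]
orientation: [2.119, 0.206, -2.121]
ft_force: [0.4, 0.0, -0.6]
width: 44.9
```

```bash
python3 -c "
from h import *
im=grab('wrist','w18.png')
go(686,129,130,-1.2)
"
```

```text
t 29.88 shift [ 0.1435  0.4235 -0.0281] turn 0.178 or -2.964 q6 0.861 q1 -0.517 w 44.9 psi -1.378 tip [np.float64(542.5), np.float64(-294.5), np.float64(158.1)]
```

View pics/w18.png

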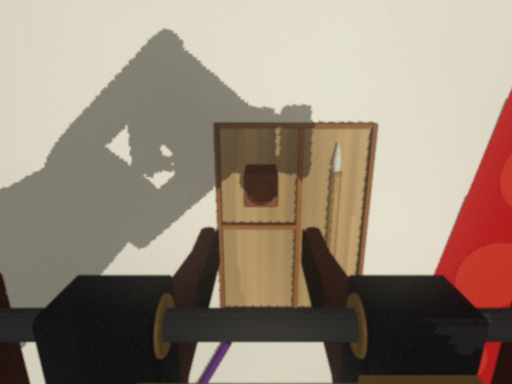

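The seal stands upright inside its compartment at (261,186), and the small brush is undisturbed. The pot is next, stopping 40 mm short to look.

Emit:
{"op": "apply_moves", "data": {
  "commands": [
    [[0.015, 0.06, 0, 0], [0.03, 0.12, 0, 0], [0.045, 0.18, 0, 0], [0.06, 0.24, 0, 0], [0.075, 0.3, 0, 0], [0.09, 0.36, 0, 0], [0.104, 0.416, 0, 0], [0.104, 0.416, 0, 0]]
  ],
  "gripper": 0.0875
}}

```text
t: 30.88
ee_pos: [647.0, 125.0, 339.3]
orientation: [2.115, 0.211, -2.12]
ft_force: [0.2, -1.0, -1.1]
width: 87.3
```

Emit:
{"op": "apply_moves", "data": {
  "commands": [
    [[0, 0, 0, 0], [0, 0, 0, 0]]
  ]
}}

```text
t: 31.12
ee_pos: [646.7, 119.8, 340.7]
orientation: [2.119, 0.204, -2.123]
ft_force: [0.2, 0.7, 0.5]
width: 87.2
```

```bash
python3 -c "
from h import *
im=grab('wrist','w19.png')
go(686,129,10,-1.378)
print(proj(im,[[686,129,32],[686,129,0]]))
print([(np.round(d['position']),d['conf']) for d in models.place_of('wrist','paste_pot')[:2]])
g=cv2.cvtColor(im['color'],cv2.COLOR_RGB2HSV); m=cv2.inRange(g,(95,70,40),(125,255,255)); n,l,s,c=cv2.connectedComponentsWithStats(m)
for i in range(1,n):
  if s[i,4]>60: print(s[i],c[i],back(im,c[i],32))
"
```

```text
t 31.18 shift [ 0.0392  0.0093 -0.149 ] turn 0.001 or -3.14 q6 1.544 q1 0.165 w 87.5 psi -1.379 tip [np.float64(646.8), np.float64(119.7), np.float64(159.0)]
[[257.78711737 140.060209  ]
 [258.015228   135.68380262]]
[]
[245 131  25  23 335] [257.5880597  142.27164179] [684.05040553 128.80466845  32.        ]
```

View pics/w19.png

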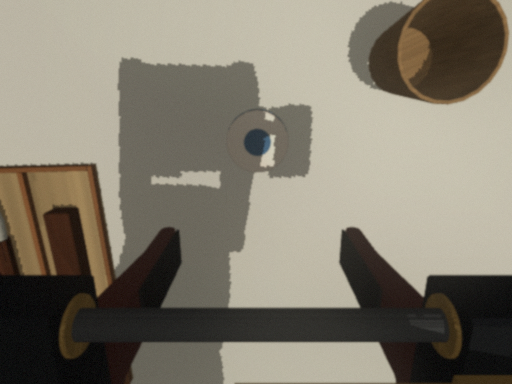

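The pot is at (258,141), which gives a world position of (684.5,129). The cup is well clear at upper right.

Emit:
{"op": "apply_moves", "data": {
  "commands": [
    [[0.0375, 0.009, 0, 0], [0.0375, 0.009, -0.04, 0], [0.0375, 0.009, -0.08, 0], [0.0375, 0.009, -0.11, 0], [0.0375, 0.009, -0.135, 0], [0.0375, 0.009, -0.145, 0], [0.0375, 0.009, -0.148, 0], [0.0375, 0.009, -0.148, 0]]
  ]
}}

```text
t: 32.22
ee_pos: [685.0, 130.0, 194.5]
orientation: [2.122, 0.205, -2.119]
ft_force: [0.6, -0.3, 0.0]
width: 87.5
```

Emit:
{"op": "apply_moves", "data": {
  "commands": [
    [[0, 0, 0, 0], [0, 0, 0, 0], [0, 0, 0, 0], [0, 0, 0, 0], [0, 0, 0, 0]]
  ],
  "gripper": 0.0
}}

```text
t: 32.85
ee_pos: [684.6, 130.2, 193.8]
orientation: [2.12, 0.205, -2.12]
ft_force: [-0.6, -0.4, 2.7]
width: 55.5
```

Emit:
{"op": "apply_moves", "data": {
  "commands": [
    [[0, 0, 0.01, 0], [0, 0, 0.03, 0], [0, 0, 0.06, 0], [0, 0, 0.09, 0], [0, 0, 0.12, 0], [0, 0, 0.12, 0], [0, 0, 0.12, 0]]
  ]
}}

```text
t: 33.72
ee_pos: [684.1, 130.1, 313.2]
orientation: [2.119, 0.205, -2.121]
ft_force: [-0.3, 0.1, -2.1]
width: 55.7
```

```bash
python3 -c "
from h import *
im=grab('wrist','w20.png')
go(443,-313.2,130,.193-np.pi/2)
"
```

```text
t 33.77 shift [-0.2409 -0.4433 -0.0005] turn -0.0 or 3.141 q6 1.549 q1 0.171 w 55.5 psi -1.378 tip [np.float64(683.9), np.float64(130.1), np.float64(130.5)]
```

View pics/w20.png

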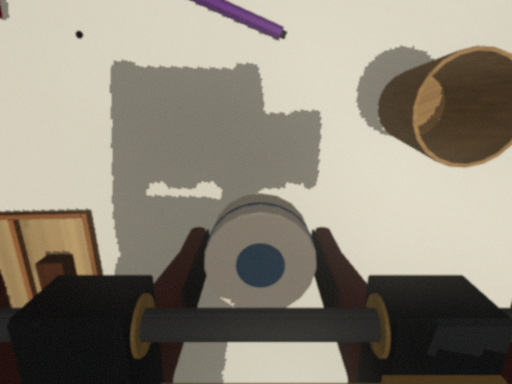

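The pot is held level between the fingers. I carry it to the -x compartment.

Emit:
{"op": "apply_moves", "data": {
  "commands": [
    [[-0.025, -0.045, 0, 0], [-0.055, -0.1, 0, 0], [-0.085, -0.155, 0, 0], [-0.115, -0.21, 0, 0], [-0.145, -0.265, 0, 0], [-0.175, -0.32, 0, 0], [-0.205, -0.375, 0, 0], [-0.23, -0.42, 0, 0]]
  ]
}}

```text
t: 34.78
ee_pos: [452.8, -291.4, 312.4]
orientation: [2.119, 0.206, -2.123]
ft_force: [0.3, -1.1, -1.2]
width: 55.3
```

Emit:
{"op": "apply_moves", "data": {
  "commands": [
    [[-0.011, -0.0233, 0, 0], [-0.011, -0.0233, -0.03, 0], [-0.011, -0.0233, -0.06, 0], [-0.011, -0.0233, -0.08, 0], [-0.011, -0.0233, -0.08, 0], [-0.011, -0.0233, -0.08, 0]]
  ]
}}

```text
t: 35.52
ee_pos: [443.6, -313.1, 233.6]
orientation: [2.12, 0.206, -2.12]
ft_force: [0.2, -0.6, -2.0]
width: 55.4
```

```bash
python3 -c "
from h import *
im=grab('wrist','w21.png')
go(443,-313.2,15.8,.193-np.pi/2)
"
```

```text
t 35.58 shift [-0.0008  0.     -0.0362] turn -0.0 or 3.141 q6 0.741 q1 -0.637 w 55.5 psi -1.378 tip [np.float64(443.8), np.float64(-313.2), np.float64(52.0)]
```

View pics/w21.png

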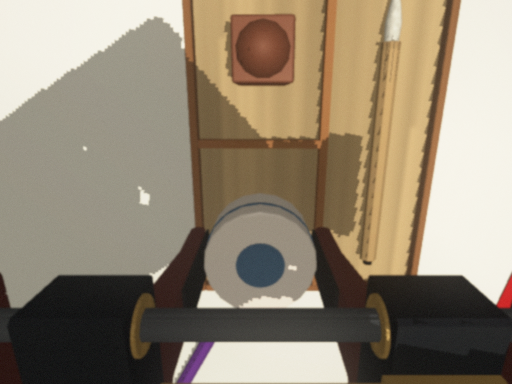

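The pot is centred between rim (197) and divider (320). I lower it slowly.

Emit:
{"op": "apply_moves", "data": {
  "commands": [
    [[0, 0, -0.01, 0], [0, 0, -0.02, 0], [0, 0, -0.027, 0], [0, 0, -0.031, 0], [0, 0, -0.033, 0], [0, 0, -0.033, 0], [0, 0, -0.033, 0]]
  ]
}}

```text
t: 36.45
ee_pos: [443.6, -313.2, 200.8]
orientation: [2.12, 0.205, -2.12]
ft_force: [-0.2, 0.3, -0.8]
width: 55.2
```

Emit:
{"op": "apply_moves", "data": {
  "commands": [
    [[0, 0, -0.0005, 0], [0, 0, -0.001, 0], [0, 0, -0.0015, 0], [0, 0, -0.002, 0], [0, 0, -0.002, 0]]
  ]
}}

```text
t: 37.08
ee_pos: [443.5, -313.1, 198.5]
orientation: [2.12, 0.205, -2.12]
ft_force: [0.5, -0.2, -2.5]
width: 55.7
```

Emit:
{"op": "apply_moves", "data": {
  "commands": [
    [[0, 0, -0.0003, 0], [0, 0, -0.0006, 0], [0, 0, -0.0006, 0], [0, 0, -0.0006, 0]]
  ]
}}

```text
t: 37.58
ee_pos: [443.5, -313.1, 198.0]
orientation: [2.12, 0.205, -2.12]
ft_force: [0.2, -0.9, -0.9]
width: 55.4
```

Emit:
{"op": "apply_moves", "data": {
  "commands": [
    [[0, 0, -0.0003, 0], [0, 0, -0.0005, 0], [0, 0, -0.0005, 0], [0, 0, -0.0005, 0]]
  ]
}}

```text
t: 38.08
ee_pos: [443.6, -313.1, 197.8]
orientation: [2.12, 0.205, -2.12]
ft_force: [-1.0, 1.3, 5.3]
width: 55.6
```

The pot has made contact gently (about 7 N change), so I release it.

Emit:
{"op": "apply_moves", "data": {
  "commands": [
    [[0, 0, 0, 0], [0, 0, 0, 0], [0, 0, 0, 0], [0, 0, 0, 0], [0, 0, 0.03, 0], [0, 0, 0.08, 0], [0, 0, 0.13, 0], [0, 0, 0.16, 0]]
  ],
  "gripper": 0.068
}}

```text
t: 39.08
ee_pos: [443.7, -313.3, 360.0]
orientation: [2.121, 0.203, -2.117]
ft_force: [0.4, 0.0, -0.0]
width: 67.8
```

Emit:
{"op": "apply_moves", "data": {
  "commands": [
    [[-0.05, 0.1, 0.03, 0], [-0.05, 0.15, 0.05, 0], [-0.05, 0.2, 0.05, 0], [-0.05, 0.25, 0.05, 0], [-0.05, 0.25, 0.05, 0], [-0.05, 0.25, 0.05, 0], [-0.05, 0.25, 0.05, 0]]
  ]
}}

```text
t: 39.95
ee_pos: [393.8, -64.0, 407.4]
orientation: [2.12, 0.204, -2.12]
ft_force: [-0.2, 0.4, -0.4]
width: 67.9
```

Run:
```python
from h import *
im=grab('scene','s9.png'); i2=grab('side','d9.png')
c=cv2.cvtColor(im['color'],cv2.COLOR_RGB2BGR); d=cv2.cvtColor(i2['color'],cv2.COLOR_RGB2BGR)
A=cv2.resize(c[115:205,95:195],None,fx=4,fy=4,interpolation=cv2.INTER_CUBIC)
B=cv2.resize(c[185:300,325:415],None,fx=3.13,fy=3.13,interpolation=cv2.INTER_CUBIC)
B=cv2.resize(B,(B.shape[1],360)); cv2.imwrite('pics/f9.png',np.hstack([A,B]))
for l in ['large_brush','small_brush','paperweight','seal_stone','paste_pot','paper_cup']:
  for n in ['scene','side']:
    print(l,n,[(np.round(e['position']).tolist(),round(e['conf'],2)) for e in models.place_of(n,l)[:4]])
```

```text
large_brush scene [([478.0, 358.0, 16.0], 0.72), ([778.0, 11.0, -1.0], 0.17)]
large_brush side [([472.0, 360.0, 15.0], 0.74)]
small_brush scene [([168.0, 296.0, 5.0], 0.78), ([830.0, 215.0, 9.0], 0.72), ([510.0, -376.0, 8.0], 0.69), ([264.0, -266.0, 6.0], 0.68)]
small_brush side [([168.0, 295.0, 4.0], 0.57), ([827.0, 218.0, -1.0], 0.48), ([509.0, -381.0, 7.0], 0.46), ([263.0, -275.0, 6.0], 0.4)]
paperweight scene [([493.0, 291.0, 9.0], 0.85)]
paperweight side [([471.0, 356.0, 15.0], 0.7), ([491.0, 291.0, 10.0], 0.59)]
seal_stone scene [([542.0, -294.0, 2.0], 0.56)]
seal_stone side [([544.0, -294.0, 4.0], 0.54)]
paste_pot scene [([447.0, -313.0, 2.0], 0.68)]
paste_pot side [([445.0, -315.0, 4.0], 0.6)]
paper_cup scene [([776.0, 11.0, -1.0], 0.76)]
paper_cup side [([780.0, 13.0, -1.0], 0.73)]
```

View pics/s9.png

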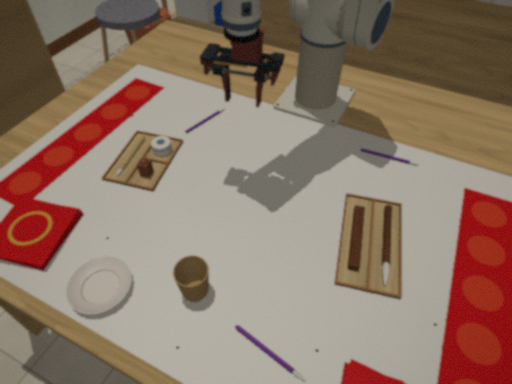

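View pics/f9.png

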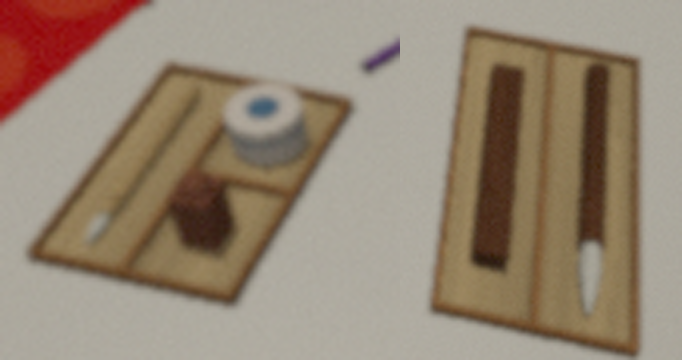

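View pics/d9.png

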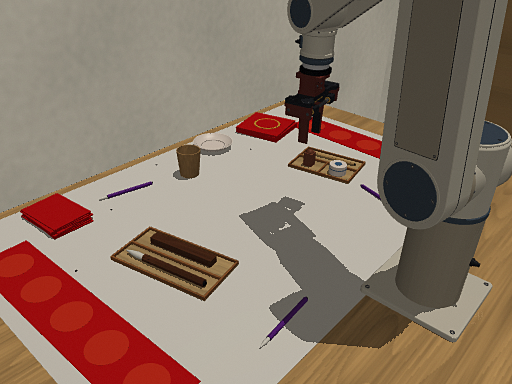

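Everything looks in place: the brush and bar are in the long tray, the pot and upright seal in the short tray, and the cup is at (192,278) as before. The networks put the bar at z≈9–10 where 4 is expected, so I check this by overlaying its box model on both views.

Run:
```python
from h import *
from itertools import product
out=[]
for n,(x0,y0,x1,y1) in [('scene',(330,185,415,300)),('side',(100,215,250,305))]:
    im=grab(n); c=cv2.cvtColor(im['color'],cv2.COLOR_RGB2BGR)
    a=.216;u=np.array([np.cos(a),np.sin(a)]);v=np.array([-u[1],u[0]]);ctr=np.array([488.5,290])
    s=4; I=cv2.resize(c[y0:y1,x0:x1],None,fx=s,fy=s,interpolation=cv2.INTER_CUBIC)
    for z,col in [(4,(0,255,0))]:
        P=[[*(ctr+i*90*u+j*13*v),z+k] for i,j,k in product((-1,1),(-1,1),(0,20))]
        q=((proj(im,P)-[x0,y0]+.5)*s).astype(int)
        for A in range(8):
            for k in (1,2,4):
                if A&k==0: cv2.line(I,tuple(map(int,q[A])),tuple(map(int,q[A|k])),col,1)
    cv2.imwrite('pics/ov_'+n+'.png',I)
```

```text
(no output)
```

View pics/ov_scene.png

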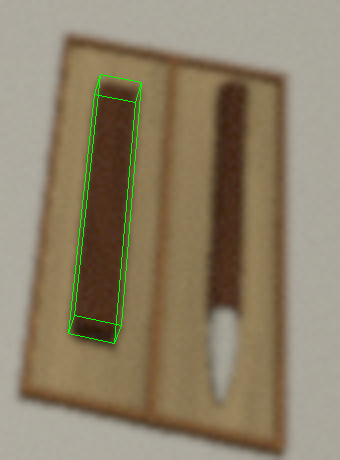

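View pics/ov_side.png

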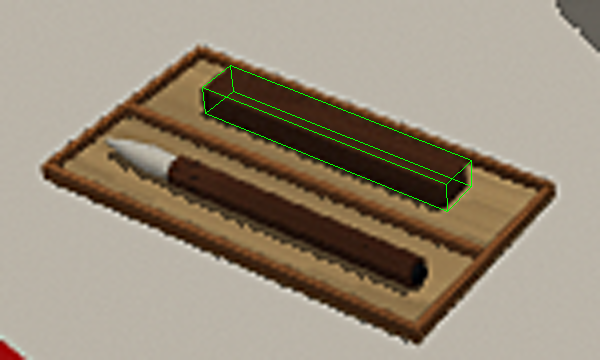

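The overlays fit a bar lying flat on the tray floor (z = 4 mm) in both views, so I hand the job in.

```bash
python3 -c "
from h import *
print(readout.get_obs()['t'],workorder.close_job())"
```

```text
the job is handed in; nothing more can be done
40.75 None
```

I made up both kits and handed the job in at t ≈ 41 s of the 125 s allowed. The hand-in reports no verdict, so what follows rests on my own checks.

- **Long tray:** the large brush is in the +y slot, about (-2, +37) mm in the tray frame. The bar paperweight is in the -y slot.
- **Short tray:** the small brush is in the long slot, about (0, -41) mm. The seal stone stands in the +x compartment and the paste pot in the -x compartment. The pot touched down with a force change of about 6–8 N, against the 40 N limit.
- **Last pictures:** all five things are inside their compartments, the seal and pot are upright, and the cup is where it was, within about 2 mm. The gripper is clear.

**Check that disagreed:** the networks put the paperweight's underside at z ≈ 9–10 mm instead of 4 mm. A box overlay at z = 4 mm fitted the scene and side pictures, and I had felt contact before releasing it, so I took the networks to be wrong. They also read the large brush about 2–3 mm high, which is within their stated error.

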